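Rinse the tasting spoons at closing time

TASK

Closing time: take the two used orange tasting spoons out of the small steel pan, stand both in the slotted rinse sleeve of the countertop rinser, bowl down and handle up, and let go of them. Then turn the rinser's spring-return dial clockwise past its first two clicks to the third, which is full rinse, and keep hold of it there: finish still holding the dial, because it springs shut as soon as it is let go. Leave the other things on the counter standing and lying where they are.

Things in the scene. Friction and masses are not known exactly. Their poses are not given: they have to be found in the camera images.
- spoon_a_mid (a point): middle of one orange plastic tasting spoon, 160 mm long, 14 g: oval bowl 36 mm long, 24 mm wide, 9 mm deep, then a straight flat handle 10 mm wide (along y) and 6 mm thick. x points from the bowl to the handle's end, z out of the bowl's open side; bowl tip 80 mm along -x, handle end 80 mm along +x, and this point lies in the handle's mid thickness
- spoon_a_bowl (a point): centre of that spoon's bowl, 62 mm from its middle along -x, 18 mm from its tip; same axes
- spoon_b_mid (a point): middle of the other tasting spoon, the same in every way; the two lie side by side, about 76 mm apart
- spoon_b_bowl (a point): centre of the other spoon's bowl, as for the first
- spoon_pan: small open steel pan, fixed: 108 mm (x) by 176 mm (y), 50 mm high, walls and floor 3 mm; origin at the centre of its underside, z up, x about away from the robot. Each spoon lies across it along x, bowl tip on the floor against the -x wall, handle rising at about 25 degrees over the +x rim with some 40 mm sticking out
- rinser: utensil rinser: fixed steel drip base 150 mm (x) by 290 mm (y), 22 mm high, with a slotted round sleeve on its +y half and a round valve with a wing dial on its -y half; origin at the centre of its underside, z up, x about away from the robot. It stands on the robot's left or right, the pan on the other side
- sleeve_mouth (a point): centre of the open top of the round rinse sleeve, 122 mm above the counter and 85 mm along +y from the rinser's origin; the sleeve is 62 mm in outer diameter, 56 mm inside and 96 mm deep inside, upright; axes as the rinser's
- sleeve_floor (a point): centre of the sleeve's inner floor, 26 mm above the counter, straight below its mouth; axes as the rinser's
- dial: metal wing grip of the dial: upright bar 56 mm long (x), 12 mm thick (y), 36 mm high on a flat round skirt 49 mm across. Origin on the upright turning axis, 108 mm above the counter, 85 mm along the rinser's -y, 12 mm below the bar's top, 24 mm above the skirt; pointer reaches 34 mm along -x, tail 22 mm along +x. Off: axes as the rinser's; it turns with the dial
- dial_turn (a joint): turn of the dial in rad, growing clockwise seen from above; 0 is off. Clicks are felt at 0.17, 0.52 and 0.87 on the way to the positions 0.35, 0.70 and 1.05 (three dots of growing size on the valve's rim); a firm stop at 1.15. A spring returns it to 0 when let go: 0.12 N m at 0, 0.23 N m at the third, clicks add 0.05; no click holds it
- parfait_glass: bystander: tall clear glass parfait cup, 72 mm across, 175 mm high; origin at the centre of its underside
- disher: bystander: pewter ice cream disher lying in front of the rinser (on its -x side), 214 mm long, up to 56 mm wide, 31 mm high; origin under its middle, bowl towards its +x
- tongs: bystander: metal serving tongs lying in front of the pan (on its -x side), 200 mm long, 56 mm wide, 22 mm high; origin under their middle
- shake_cup: bystander: steel shake cup, 92 mm across, 165 mm high; origin at the centre of its underside
- syrup_bottle: bystander: white syrup bottle, 58 mm across, 175 mm high; origin at the centre of its underside
- wafer_jar: bystander: amber glass jar with a metal lid, 84 mm across, 125 mm high; origin at the centre of its underside
There are look-alikes about, which are no part of the job. What is shaped like the part that bears spoon_b_mid but turquoise or white is not meant.

How it is judged:
By the outcome, as a careful person would: the job done as asked, in the order asked, and still so for the second after the job is handed in, while the arm keeps its last pose, push and grip.
It also fails if it takes over 69 s, if anything falls off the work surface, if the arm or the gripper's body presses on something with over 40 N, if the wrist force passes 120 N, or if a joint passes its speed limit or range.

ROBOT

A 6-joint arm with a two-finger parallel gripper is mounted at the origin on the work surface. World frame = base frame: x ahead of the robot, y to its left, z up, the work surface at z = 0. Lengths are in m, angles in rad, forces in N, time in s.
With the tool pointing down it reaches from about 0.25 to 0.775 m from the base axis. Payload 8.9 kg.
Tool frame: the origin (TCP) lies midway between the tips of the shut fingers; the grasp point (between the pads) lies 19 mm behind it; z points along the fingers, y is the line along which they close (so a half turn about z gives the same grasp; the last joint's range is limited). The gripper opens to 85 mm and grips with 20 to 120 N. Pads are 22 mm wide; open, the fingers measure 114 mm over their backs; the gripper's body (76 mm by 85 mm) begins 54 mm behind the grasp point. The pads swing forward as they close: fully open they stand 13 mm farther back than shut.
Start: joints at [1.006, 0.291, -0.153, 1.127, 0, 1.431], TCP at [0.217, 0.478, 0.231] pointing down, gripper open.
Joint ranges: [-2.52, 2.52], [-0.91, 1.74], [-1.3, 1.37], [-1.96, 2.02], [-1.52, 1.47], [-3.14, 3.14]. Speed limits (rad/s): [2.22, 2.22, 2.79, 3.14, 3.14, 3.14].

INTERFACE

Orientations are given as a rotation vector (axis times angle).
In Python, from station import r, optics, job, finder gives the robot as it stands. Calls block until the motion is done:
- r.move_ptp(position, orientation): joint-space move of the TCP to a pose.
- r.move_straight(position, v=0.15, ori=None, force_limit=None): straight line of the TCP; ori=None keeps the orientation; v is the mean speed in m/s. With force_limit (N) it stops when the force on the tool has changed by that much, and returns True; else False.
- r.move_joints(angles): joint-space move.
- r.move_gripper(opening): finger opening in m; the grip force is fixed at half the most; returns when the fingers have stopped.
- r.pause(seconds).
- r.inverse_kinematics(position, orientation): joint angles nearest the present ones, or None.
- r.state(): the state.
- optics.capture(name): name is "scene" or "top"; returns a dict with "pixels" (420x560x3 uint8, red, green, blue), "fx", "fy", "cx", "cy" (pixels), "k1" (the pictures are not rectified: a ray, as slopes to the right and down, at radius r is drawn at 1 + k1 r^2 times it, then the intrinsics apply), "extrinsics" (4x4, takes a point from camera to world coordinates). Camera axes: x right, y down, z forward; pixel columns grow to the right and rows downward; lengths in m; the calibration is good to about 2 mm. A picture is of the moment at which its call begins. There is no depth.
A pose or a line that the arm cannot do raises r.PlanningError and nothing moves.
- job.hand_in(): hands the job in; it is judged then, once.
Trained networks look in a picture, given as the dict that the camera call returned (one of the last four; its "shot" number tells which), for a name from the list of things; names that differ only in an ending like _2 or _b are one class to them, and where a whole thing is asked for, a point or a joint stands for the part that bears it (a point fixed in the world has none). Each returns a list of dicts, best first, with "conf" (0 to 1); they miss things now and then, are a little off and sometimes report something else, mostly with a low value. They report only what shows in the picture. A call takes as long as a camera call. They do not tell look-alikes from the thing itself.
- finder.recognise(query, picture): "xy" ([column, row] in pixels, amid what is visible of it).
- finder.pinpoint(query, picture): "xy" ([column, row] in pixels: a listed point, or the origin of a listed thing).
The state is a dict: "t": time; "joints": joint angles; "qvel": joint speeds; "joint_torque": joint torques, N m; "tool_pos": TCP position; "tcp_rot": TCP orientation; "force": force on the tool from outside, world axes, zero at the start; "torque": the same for the moment, N m; "grip_width": finger opening in m; "grasp_force": force on a finger pad.
Only numpy, scipy, OpenCV 4.12 (cv2) and the standard library are available. Lean on these libraries where they do the work, as an engineer would, in place of code of your own. Each camera call takes 0.05 s, during which the arm holds its last target. There are 200 camera calls.

## Working session

There is one attempt and no reset: what is moved stays moved. The work goes in short steps, each a Python script; the robot and the scene stay as the last script left them, time stands still between calls to the robot, and variables do not carry over. Pictures are saved under pics/ and viewed, at most 10 in all, crops included, and the job is handed in when it is done.

```bash
ls; mkdir -p pics
python3 - <<'E'
from station import r, optics, job, finder
import cv2
for n in ("scene","top"):
    p=optics.capture(n)
    cv2.imwrite(f"pics/{n}0.png",p["pixels"][:,:,::-1])
    print(n,p["fx"],p["fy"],p["cx"],p["cy"],p["k1"],p["extrinsics"])
    for q in ["spoon_a_mid","spoon_a_bowl","spoon_pan","rinser","sleeve_mouth","dial","sleeve_floor","parfait_glass","disher","tongs","shake_cup","syrup_bottle","wafer_jar"]:
        print(q,[([int(v) for v in d["xy"]],round(d["conf"],2)) for d in finder.pinpoint(q,p)][:6])
s=r.state();print(s)
E
```

```text
pics
scene 399.9589336415989 399.9589336415989 274.27208790274534 206.8598361903388 -0.0752336726090052 [[ 0.46780214  0.54222587 -0.69796294  1.20513169]
 [ 0.88382865 -0.28953195  0.36744819 -0.46017332]
 [-0.00284266 -0.78877269 -0.61467842  0.68774422]
 [ 0.          0.          0.          1.        ]]
spoon_a_mid [([253, 238], 0.61)]
spoon_a_bowl [([336, 179], 0.72), ([248, 232], 0.69), ([369, 273], 0.56)]
spoon_pan [([234, 248], 0.79)]
rinser [([370, 207], 0.83), ([339, 178], 0.17)]
sleeve_mouth [([396, 161], 0.95)]
dial [([338, 179], 0.66), ([353, 179], 0.54)]
sleeve_floor [([351, 181], 0.74), ([390, 189], 0.6)]
parfait_glass [([374, 273], 0.84), ([422, 253], 0.48)]
disher [([338, 179], 0.94)]
tongs [([236, 211], 0.91)]
shake_cup [([424, 252], 0.72)]
syrup_bottle [([256, 321], 0.62), ([369, 207], 0.19)]
wafer_jar [([305, 304], 0.65)]
top 496.3972180167667 496.3972180167667 269.9297600106355 203.41688851438707 -0.17772281459658223 [[-0.14954795 -0.9683474   0.19984675  0.28682919]
 [-0.98874358  0.1474086  -0.02562886 -0.08649113]
 [-0.00464149 -0.20142994 -0.97949193  1.25200
[... 593 characters left out ...]
], 0.28)]
{'t': 1.4, 'joints': array([ 1.00572259e+00,  2.90745118e-01, -1.53393717e-01,  1.12670624e+00,
       -2.72038997e-06,  1.43147168e+00]), 'qvel': array([-4.66125696e-04, -1.13978892e-03,  3.29685841e-05,  1.22956933e-04,
       -9.91157741e-04,  1.73003040e-05]), 'joint_torque': array([ 1.09142813e-03, -5.37019837e+01,  3.31646490e+01,  1.76707501e-03,
       -1.48008762e-04, -6.68890266e-05]), 'tool_pos': array([0.21683379, 0.47812583, 0.231284  ]), 'tcp_rot': array([-6.63722604e-01, -3.07066558e+00,  7.33414796e-05]), 'force': array([0.51264268, 0.40869359, 0.68121673]), 'torque': array([0.01669451, 0.00892892, 0.02922864]), 'grasp_force': 0.0, 'grip_width': 0.08483411582506613}
```

View pics/scene0.png

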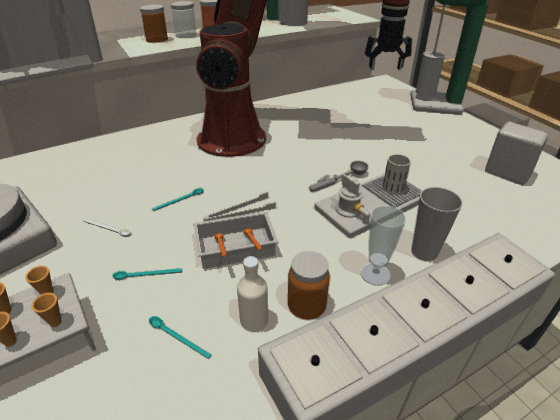

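View pics/top0.png

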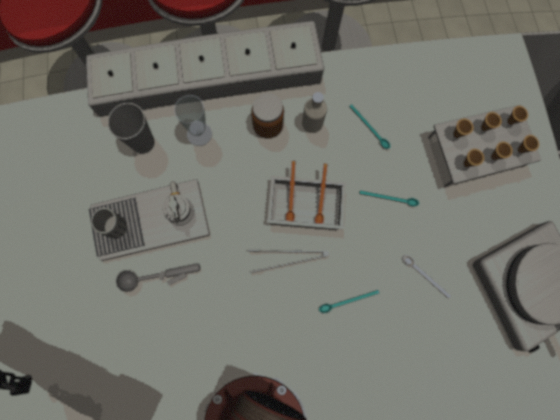

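The top view shows two orange spoons in the pan at about (291,190) and (322,193). The things that could be confused with them:
- turquoise spoons at (370,127), (388,199) and (348,302)
- a white spoon at (425,277)

I choose the two in the pan. The rinser is at about (148,220), with its sleeve at (108,224) and its dial at (177,203).

```bash
cat > h.py <<'E'
import numpy as np, cv2
from scipy.optimize import least_squares
from scipy.spatial.transform import Rotation as R
def cam(p):
    K=np.array([[p["fx"],0,p["cx"]],[0,p["fy"],p["cy"]],[0,0,1.]]); d=np.array([p["k1"],0,0,0,0.]); return K,d,p["extrinsics"]
def ray(p,uv):
    K,d,E=cam(p); n=cv2.undistortPoints(np.array([[uv]],float),K,d)[0,0]
    return E[:3,3],E[:3,:3]@np.array([n[0],n[1],1.])
def proj(p,X):
    K,d,E=cam(p); X=(np.atleast_2d(X)-E[:3,3])@E[:3,:3]
    return cv2.projectPoints(X.reshape(-1,1,3),np.zeros(3),np.zeros(3),K,d)[0][:,0]
def onz(p,uv,z):
    o,v=ray(p,uv); return o+v*(z-o[2])/v[2]
def tri(ps,uvs):
    f=lambda X:np.concatenate([proj(p,X)[0]-u for p,u in zip(ps,uvs)])
    s=least_squares(f,onz(ps[-1],uvs[-1],.05)); return s.x,np.abs(s.fun).max()
E
cat > m.py <<'E'
from station import optics
from h import *
import pickle
S,T=optics.capture("scene"),optics.capture("top"); pickle.dump((S,T),open("im.pkl","wb"))
def ln(m):
    n,l,st,c=cv2.connectedComponentsWithStats(m.astype(np.uint8))
    return [(st[i,4],c[i].round(1),[np.array([x,y]) for y,x in np.argwhere(l==i)[[0,-1]]]) for i in range(1,n) if st[i,4]>25]
for p in (S,T):
    h=cv2.cvtColor(p["pixels"],cv2.COLOR_RGB2HSV)
    print(ln((h[...,0]<14)&(h[...,1]>170)&(h[...,2]>90)))
for nm,uvs in dict(sleeve=([396,161],[105,222])).items(): print(nm,tri((S,T),uvs))
for q,uv,z in [("sleeve",(105,222),.122),("dial",(173,203),.108),("rins",(148,224),0),("pan",(302,209),0),("tongs",(296,257),0),("disher",(158,275),0),("parfait",(199,133),0),("shake",(147,143),0),("syrup",(315,124),0),("jar",(267,123),0)]: print(q,onz(T,uv,z).round(3))
for q,uv,z in [("sleeve",(396,161),.122),("pan",(234,248),0),("parfait",(374,273),0),("shake",(424,252),0),("syrup",(256,321),0),("jar",(305,304),0)]: print(q,onz(S,uv,z).round(3))
a=T["pixels"][140:290,80:355,::-1]; cv2.imwrite("pics/t1.png",cv2.resize(a,None,fx=2.9,fy=2.9,interpolation=2))
a=S["pixels"][140:275,190:430,::-1]; cv2.imwrite("pics/s1.png",cv2.resize(a,None,fx=3.3,fy=3.3,interpolation=2))
E
python3 m.py
```

```text
[(np.int32(103), array([252.2, 238.1]), [array([245, 229]), array([260, 249])]), (np.int32(102), array([220.6, 243.5]), [array([216, 234]), array([225, 255])]), (np.int32(95), array([305.7, 285.5]), [array([294, 280]), array([311, 290])])]
[(np.int32(2597), array([39.6, 16.1]), [array([2, 0]), array([41, 38])]), (np.int32(475), array([191. ,   3.8]), [array([160,   0]), array([193,  10])]), (np.int32(27), array([289.7, 215.5]), [array([290, 212]), array([291, 218])]), (np.int32(27), array([319. , 218.4]), [array([318, 215]), array([320, 221])])]
sleeve (array([0.53204187, 0.27578962, 0.11557733]), np.float64(0.7804328540903498))
sleeve [0.532 0.275 0.122]
dial [0.556 0.111 0.108]
rins [0.536 0.2   0.   ]
pan [ 0.515 -0.199  0.   ]
tongs [ 0.396 -0.164  0.   ]
disher [0.402 0.189 0.   ]
parfait [0.761 0.04  0.   ]
shake [0.756 0.182 0.   ]
syrup [ 0.739 -0.271  0.   ]
jar [ 0.761 -0.144  0.   ]
sleeve [0.539 0.265 0.122]
pan [ 0.524 -0.215  0.   ]
parfait [ 0.754  0.038 -0.   ]
shake [0.758 0.192 0.   ]
syrup [ 0.744 -0.261  0.   ]
jar [ 0.754 -0.149  0.   ]
```

View pics/t1.png

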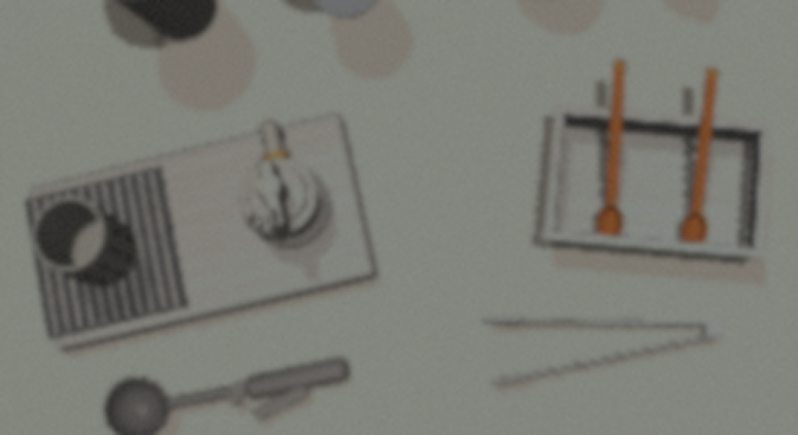

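View pics/s1.png

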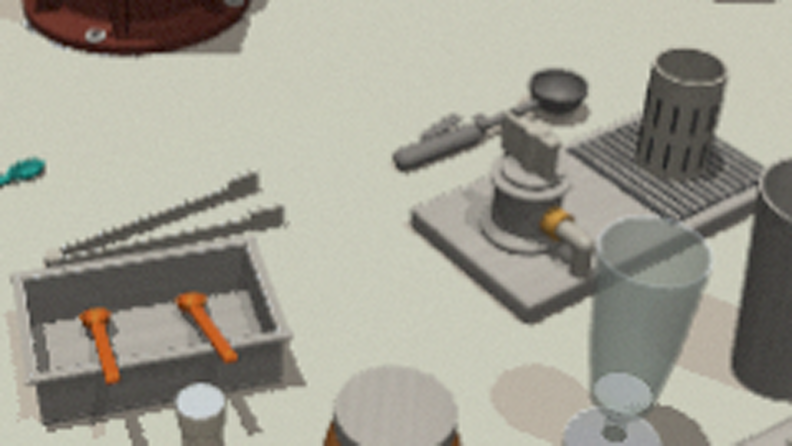

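The crops confirm it. The two orange spoons lie in the pan: in the top crop their handle ends are at (619,62) and (712,70) and their tips at (607,237) and (693,242). The sleeve mouth is at (71,236) and the dial wing at (280,205). I'll fit poses using the known sizes.

```bash
cat > fit.py <<'E'
from h import *
import pickle
S,T=pickle.load(open("im.pkl","rb"))
t=lambda *c:[np.array([80+x/2.9,140+y/2.9]) for x,y in c]
s=lambda *c:[np.array([190+x/3.3,140+y/3.3]) for x,y in c]
def spoon(et,tt,es,ts):
    (et,tt),(es,ts)=t(et,tt),s(es,ts)
    def P(v): 
        m,yaw,e=v[:3],v[3],v[4]; d=np.array([np.cos(e)*np.cos(yaw),np.cos(e)*np.sin(yaw),np.sin(e)]); return m,d
    def f(v):
        m,d=P(v); a=np.array([m+.08*d,m-.08*d])
        return np.concatenate([(proj(T,a)-[et,tt]).ravel(),(proj(S,a)-[es,ts]).ravel()*.7,[(v[4]-np.radians(25))*30,(m-.08*d)[2]*300-2]])
    o=least_squares(f,[.53,-.18,.04,0,.43]); m,d=P(o.x)
    print("mid",m.round(4),"yaw,el",np.degrees(o.x[3:]).round(1),"end",(m+.08*d).round(3),"tip",(m-.08*d).round(3),"res",o.fun.round(1)); return m,d
A=spoon((619,62),(607,237),(232,359),(188,295)); B=spoon((712,70),(693,242),(112,381),(94,311))
def rect(pt,ps,hx,hy,z,x0):
    # corner order: far-left, far-right, near-right, near-left
    c=np.array([[hx,hy],[hx,-hy],[-hx,-hy],[-hx,hy]])
    def f(v):
        C,Sn=np.cos(v[2]),np.sin(v[2]); w=np.c_[c@np.array([[C,Sn],[-Sn,C]])+v[:2],[z]*4]
        return np.concatenate([(proj(q,w[i])[0]-u) for q,L in ((T,t(*[k for k in pt])),(S,s(*ps[1]) if ps[1] else [])) for i,u in zip(range(4) if q is T else ps[0],L)])
    o=least_squares(f,[*x0,0]); print("rect",o.x[:2].round(4),np.degrees(o.x[2]).round(1),o.fun.round(1)); return o.x
rin=rect([(27,195),(340,115),(375,275),(57,345)],([1,2],[(528,308),(413,214)]),.075,.145,.022,(.54,.2))
pan=rect([(547,116),(761,131),(755,258),(537,243)],([0,1,2,3],[(290,335),(30,380),(15,275),(255,240)]),.054,.088,.05,(.52,-.2))
C,Sn=np.cos(rin[2]),np.sin(rin[2]); ax=np.array([[C,-Sn],[Sn,C]])
sl=np.r_[rin[:2]+ax@[0,.085],.122]; di=np.r_[rin[:2]+ax@[0,-.085],.108]
print("sleeve",sl.round(4),proj(T,sl),proj(S,sl),"dial",di.round(4),proj(T,di),proj(S,di),"ptr",proj(T,[*(di[:2]+ax@[-.034,0]),.115]))
E
python3 fit.py
```

```text
mid [ 0.5548 -0.1755  0.0403] yaw,el [-12.2  25. ] end [ 0.626 -0.191  0.074] tip [ 0.484 -0.16   0.006] res [-0.  -1.  -0.1  1.  -0.2 -0.2  0.1  0.3  0.  -0.1]
mid [ 0.5375 -0.2511  0.0404] yaw,el [-14.3  25.1] end [ 0.608 -0.269  0.074] tip [ 0.467 -0.233  0.006] res [ 0.2 -1.3 -0.3  1.4  0.1 -0.2 -0.2  0.5  0.  -0.1]
rect [0.5434 0.1941] 5.5 [ 0.  -2.3 -0.4 -1.6  0.3 -0.6 -0.3  2.2  0.4 -0.7 -1.5 -2.4]
rect [ 0.5197 -0.2047] -13.4 [ 3.1 -0.8 -0.6 -0.3 -0.9 -1.5  2.9 -2.1 -1.2 -2.5  2.7 -2.9  2.4 -0.7
 -1.4 -1.4]
sleeve [0.5353 0.2787 0.122 ] [[103.44160515 220.70135507]] [[398.82868446 159.10612241]] dial [0.5515 0.1095 0.108 ] [[173.69406812 204.68038505]] [[352.06957964 182.65114948]] ptr [[176.06329785 217.8836725 ]]
```

```bash
cat > g.py <<'E'
from h import *
D=np.radians
MID={"A":(np.array([.5548,-.1755,.0403]),D(-12.2)),"B":(np.array([.5375,-.2511,.0404]),D(-14.3))}
SL=np.array([.534,.2775]); G=.060; AG=D(10)
def tool(az,a,flip):
    # z tilted by a from straight down towards azimuth az; y horizontal
    u=np.array([np.cos(az),np.sin(az),0]); z=np.sin(a)*u-np.cos(a)*np.array([0,0,1]); y=np.array([-u[1],u[0],0])*flip
    return np.c_[np.cross(y,z),y,z]
def pose(g,M): return g+.019*M[:,2],R.from_matrix(M).as_rotvec()
def grasp(k,flip,dz=0):
    m,yaw=MID[k]; g=m+G*np.array([np.cos(D(25))*np.cos(yaw),np.cos(D(25))*np.sin(yaw),np.sin(D(25))])
    return pose(g+[0,0,dz],tool(yaw,AG,flip))
def place(az,lean,lat,off,flip,dz=0):
    u=np.array([np.cos(az),np.sin(az)]); l=np.array([-u[1],u[0]])
    tip=np.r_[SL+off*u+lat*l,.030+dz]; d=np.r_[np.sin(lean)*u,np.cos(lean)]
    return pose(tip+(.08+G)*d,tool(az,AG+D(65)-lean,flip))
PA=dict(lean=D(15),lat=.010,off=-.010); PB=dict(lean=D(5),lat=-.011,off=-.006)
def dialp(z,yaw,flip,c=(.552,.110)): return np.array([*c,z]),R.from_matrix(tool(yaw,0,flip)).as_rotvec()
E
python3 - <<'E'
from g import *
from station import r
f=lambda p:(lambda q:None if q is None else np.round(q,2))(r.inverse_kinematics(*p))
for fl in (1,-1):
    print(fl,"g",[f(grasp(k,fl,dz)) for k in "AB" for dz in (.08,0,.25)])
    for az in (0,15,27,40): print(az,[f(place(D(az),**P,flip=fl,dz=dz)) for P in (PA,PB) for dz in (.13,0)])
    print("dial",[f(dialp(.09,D(6-y),fl)) for y in (0,62)])
E
```

```text
1 g [array([-0.43,  0.45, -0.23,  0.73,  0.04, -0.22]), array([-0.43,  0.54, -0.32,  0.54,  0.04, -0.22]), array([-0.43,  0.34,  0.07,  1.13,  0.04, -0.22]), array([-0.56,  0.47, -0.19,  0.74,  0.05, -0.31]), array([-0.56,  0.55, -0.29,  0.56,  0.05, -0.31]), array([-0.56,  0.37,  0.11,  1.15,  0.05, -0.31])]
0 [array([ 0.59,  0.09, -0.9 , -0.38, -0.51,  0.33]), array([ 0.59,  0.42, -1.05, -0.86, -0.51,  0.33]), array([ 0.61,  0.15, -1.11, -0.85, -0.57,  0.23]), array([ 0.61,  0.63, -1.22, -1.44, -0.57,  0.23])]
15 [array([ 0.45,  0.03, -1.  , -0.5 , -0.16,  0.09]), array([ 0.45,  0.42, -1.15, -1.04, -0.16,  0.09]), array([ 0.41,  0.11, -1.21, -0.97, -0.14,  0.05]), None]
27 [array([ 0.31,  0.01, -1.02, -0.5 ,  0.14, -0.08]), array([ 0.31,  0.41, -1.19, -1.07,  0.14, -0.08]), array([ 0.22,  0.1 , -1.23, -0.97,  0.23, -0.09]), None]
40 [array([ 0.17,  0.01, -0.99, -0.42,  0.45, -0.29]), array([ 0.17,  0.39, -1.16, -0.96,  0.45, -0.29]), array([ 0.05,  0.1 , -1.17, -0.85,  0.6 , -0.25]), None]
dial [array([ 0.07,  0.48, -0.27,  0.83,  0.  , -0.04]), array([ 0.07,  0.48, -0.27,  0.83,  
[... 430 characters left out ...]
, array([ 0.61,  0.15, -1.11, -0.85, -0.57, -2.91]), array([ 0.61,  0.63, -1.22, -1.44, -0.57, -2.91])]
15 [array([ 0.45,  0.03, -1.  , -0.5 , -0.16, -3.05]), array([ 0.45,  0.42, -1.15, -1.04, -0.16, -3.05]), array([ 0.41,  0.11, -1.21, -0.97, -0.14, -3.09]), None]
27 [array([ 0.31,  0.01, -1.02, -0.5 ,  0.14,  3.06]), array([ 0.31,  0.41, -1.19, -1.07,  0.14,  3.06]), array([ 0.22,  0.1 , -1.23, -0.97,  0.23,  3.06]), None]
40 [array([ 0.17,  0.01, -0.99, -0.42,  0.45,  2.86]), array([ 0.17,  0.39, -1.16, -0.96,  0.45,  2.86]), array([ 0.05,  0.1 , -1.17, -0.85,  0.6 ,  2.89]), None]
dial [array([ 0.07,  0.48, -0.27,  0.83,  0.  ,  3.1 ]), array([ 0.07,  0.48, -0.27,  0.83,  0.  , -2.1 ])]
```

```bash
sed -i 's/AG=D(10)/AG=D(0)/' g.py
python3 - <<'E'
from g import *
from station import r,optics
f=lambda p:(lambda q:None if q is None else np.round(q,2))(r.inverse_kinematics(*p))
print([f(place(0,**P,flip=1,dz=dz)) for P in (PA,PB) for dz in (.16,0)])
def st(m):
    s=r.state(); print(m,round(s["t"],1),s["tool_pos"].round(3),round(s["grip_width"],4),s["grasp_force"],s["force"].round(1))
r.move_ptp(*grasp("A",1,.12)); r.move_gripper(.045); st("above")
r.move_straight(grasp("A",1)[0],v=.15,force_limit=8); st("down")
r.move_gripper(0); st("grip")
r.move_straight(grasp("A",1,.25)[0],v=.25); st("up")
p=place(0,**PA,flip=1,dz=.16); r.move_straight(p[0],v=.3,ori=p[1]); st("over")
T=optics.capture("top");S=optics.capture("scene")
a=cv2.resize(T["pixels"][120:290,60:340],None,fx=2,fy=2); b=cv2.resize(S["pixels"][60:290,190:470],None,fx=2,fy=2)
b=cv2.resize(b[:,:],(400,329)); a=cv2.resize(a,(400,243))
cv2.imwrite("pics/v1.png",np.vstack([a,b])[:,:,::-1])
E
```

```text
[array([ 0.55,  0.02, -0.68,  0.08, -0.41,  0.38]), array([ 0.55,  0.3 , -0.91, -0.43, -0.41,  0.38]), array([ 0.58, -0.03, -0.9 , -0.27, -0.49,  0.31]), array([ 0.58,  0.39, -1.12, -0.9 , -0.49,  0.31])]
above 4.7 [ 0.608 -0.187  0.167] 0.045 0.0 [ 0.9 -0.4  0.8]
down 5.7 [ 0.609 -0.187  0.048] 0.0449 0.0 [-0.2  0.1  0.9]
grip 6.1 [ 0.608 -0.187  0.047] 0.0085 58.45432162284851 [ 0.4 -0.4  3. ]
up 7.2 [ 0.607 -0.187  0.295] 0.0087 58.43498468399048 [-0.1  0.2 -0.6]
over 9.1 [0.575 0.287 0.313] 0.0084 58.40771198272705 [-0.  -0.5  0.2]
```

View pics/v1.png

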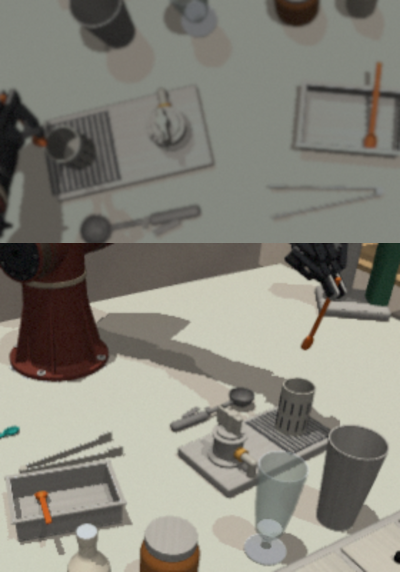

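The spoon is held and hangs over the sleeve, with its bowl at about (305,340) in the lower half. I'll check the measured bowl position against the planned one before lowering.

```bash
cat > chk.py <<'E'
from g import *
from station import r,optics,finder
def chk(tip,d):
    "held spoon: planned tip/bowl pixels against orange pixels"
    for n in ("scene","top"):
        p=optics.capture(n); h=cv2.cvtColor(p["pixels"],cv2.COLOR_RGB2HSV)
        m=((h[...,0]<14)&(h[...,1]>130)&(h[...,2]>60)).astype(np.uint8)
        k,l,s,c=cv2.connectedComponentsWithStats(m); pr=proj(p,[tip,tip+.018*d,tip+.09*d])
        near=[i for i in range(1,k) if s[i,4]>8 and np.linalg.norm(c[i]-pr[1])<45]
        print(n,"plan tip,bowl,handle",pr.round(1).tolist())
        for i in near:
            q=np.argwhere(l==i)[:,::-1]; ax=pr[0]-pr[2]; ax/=np.linalg.norm(ax); v=q@ax
            print("  seen tip",q[v>v.max()-1.5].mean(0).round(1),"bowl",q[(v<v.max()-3)&(v>v.max()-8)].mean(0).round(1),"c",c[i].round(1),s[i,4])
        print("  net",[(d_["xy"],d_["conf"]) for d_ in finder.pinpoint("spoon_a_bowl",p)][:3])
E
python3 - <<'E'
from chk import *
P=PA; tip=np.r_[SL+[P["off"],P["lat"]],.19]; chk(tip,np.array([np.sin(P["lean"]),0,np.cos(P["lean"])]))
E
```

```text
scene plan tip,bowl,handle [[403.0, 134.5], [405.5, 129.3], [415.8, 107.3]]
  seen tip [402.5 132.8] bowl [405.1 129.2] c [410.4 118.2] 128
  net [([404.8, 129.9], 0.45)]
top plan tip,bowl,handle [[90.2, 221.1], [87.2, 217.7], [74.7, 203.1]]
  seen tip [ 62.  189.2] bowl [ 61.  186.5] c [ 61.6 188.1] 14
  seen tip [ 91.2 220.6] bowl [ 87.8 218.5] c [ 89.  219.1] 33
  net [([89.6, 215.2], 0.45)]
```

```bash
cat > act.py <<'E'
from g import *
from station import r,optics
def st(m):
    s=r.state(); print(m,round(s["t"],1),s["tool_pos"].round(3),round(s["grip_width"],4),round(s["grasp_force"],1),s["force"].round(1))
def pic(name):
    T=optics.capture("top");S=optics.capture("scene")
    a=cv2.resize(T["pixels"][170:250,70:350],(784,224),interpolation=2); b=cv2.resize(S["pixels"][100:270,190:470],(600,364),interpolation=2)
    c=np.zeros((588,784,3),np.uint8); c[:224]=a; c[224:,:600]=b; cv2.imwrite(name,c[:,:,::-1])
def lower(P,opn):
    hit=r.move_straight(place(0,**P,flip=1)[0],v=.1,force_limit=5); st(("low",hit))
def release(P,opn):
    r.move_gripper(opn); st("open")
    z=R.from_rotvec(r.state()["tcp_rot"]).as_matrix()[:,2]; r.move_straight(r.state()["tool_pos"]-.10*z,v=.2); st("back")
E
python3 - <<'E'
from act import *
lower(PA,.04)
if r.state()["tool_pos"][2]<.165: release(PA,.04); pic("pics/v2.png")
E
```

```text
('low', False) 11.1 [0.575 0.288 0.154] 0.0084 58.4 [ 0.5 -1.   0.5]
open 11.5 [0.575 0.288 0.153] 0.0399 0.0 [-0.1  0.1 -0.3]
back 12.2 [0.499 0.288 0.218] 0.0398 0.0 [ 0.3 -0.4  0.4]
```

View pics/v2.png

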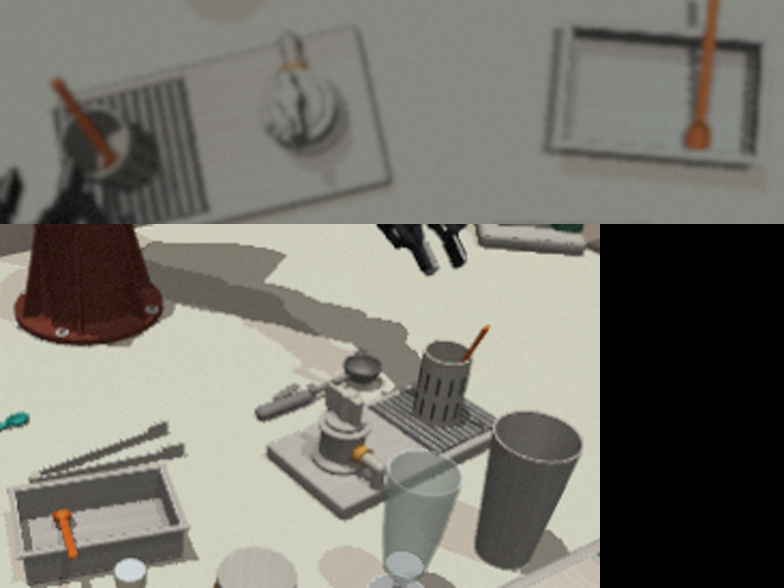

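The first spoon stands in the sleeve, its handle leaning away and to the left, with the end at about (57,83) in the top crop and (487,327) in the scene crop. I'll work out where its bowl sits, then fetch the second spoon.

Run:
```python
from chk import *
from act import st,pic
T=optics.capture("top");S=optics.capture("scene")
et=np.array([70+57/2.8,170+82/2.8]); es=np.array([190+487/600*280,100+103/364*170]); ht=np.array([70+90/2.8,170+130/2.8]); hs=np.array([190+463/600*280,100+136/364*170])
def f(v):
    e=v[:3];d=np.array([np.sin(v[3]),np.sin(v[4]),0]);d[2]=np.sqrt(1-d@d); 
    return np.r_[proj(T,e)[0]-et,proj(S,e)[0]-es,proj(T,e-v[5]*d)[0]-ht,proj(S,e-v[6]*d)[0]-hs,((e-.16*d)[2]-.029)*500]
o=least_squares(f,[.575,.3,.18,.2,.1,.06,.06]);v=o.x;d=np.array([np.sin(v[3]),np.sin(v[4]),0]);d[2]=np.sqrt(1-d@d)
print("end",v[:3].round(3),"tip-sleeve",(v[:3]-.16*d)[:2]-SL,"d",d.round(2),o.fun.round(1))
r.move_straight(r.state()["tool_pos"]+[0,0,.1],v=.25)
r.move_ptp(*grasp("B",1,.12)); r.move_gripper(.045); st("above")
r.move_straight(grasp("B",1)[0],v=.15,force_limit=8); st("down")
r.move_gripper(0); st("grip")
r.move_straight(grasp("B",1,.25)[0],v=.25); st("up")
p=place(0,**PB,flip=1,dz=.16); r.move_straight(p[0],v=.3,ori=p[1]); st("over")
P=PB; tip=np.r_[SL+[P["off"],P["lat"]],.19]; chk(tip,np.array([np.sin(P["lean"]),0,np.cos(P["lean"])]))
```

```text
end [0.579 0.289 0.176] tip-sleeve [-0.01545858  0.00758176] d [0.38 0.02 0.93] [-0.4 -0.7 -0.3 -0.1 -0.1  0.1 -0.4 -0.3 -0.4]
above 15.2 [ 0.59  -0.264  0.167] 0.045 0.0 [-0.4 -0.1  0.4]
down 16.2 [ 0.591 -0.265  0.048] 0.045 0.0 [ 0.2 -0.3  0.1]
grip 16.6 [ 0.591 -0.265  0.047] 0.0087 58.4 [0.2 0.1 1.7]
up 17.7 [ 0.59  -0.264  0.295] 0.0087 58.4 [ 0.1  1.1 -0.6]
over 20.1 [0.557 0.266 0.32 ] 0.0087 58.4 [ 0.9 -0.6 -0.1]
scene plan tip,bowl,handle [[398.1, 136.8], [399.7, 130.9], [406.6, 106.1]]
  seen tip [397.  135.5] bowl [399.  131.1] c [403.  118.1] 145
  seen tip [406.8 162.2] bowl [409.3 158.6] c [411.6 155.4] 32
  net []
top plan tip,bowl,handle [[99.0, 218.0], [96.2, 215.9], [84.1, 206.7]]
  seen tip [ 72.3 197.7] bowl [ 70.5 195.5] c [ 71.5 197. ] 16
  seen tip [105.3 219.7] bowl [102.  216.2] c [ 98.3 211.2] 66
  seen tip [109.2 227. ] bowl [107.  223.3] c [108.1 225.4] 17
  net [([110.1, 228.7], 0.62), ([160.1, 272.9], 0.49)]
```

Run:
```python
from act import *
lower(PB,.03)
if r.state()["tool_pos"][2]<.17: release(PB,.028); pic("pics/v3.png")
```

```text
('low', False) 22.0 [0.557 0.267 0.161] 0.0087 58.5 [-0.2 -0.5 -0.5]
open 22.3 [0.557 0.267 0.16 ] 0.0281 0.0 [ 0.5  0.1 -0.2]
back 23.0 [0.471 0.267 0.211] 0.0281 0.0 [ 0.2 -0.4 -0.4]
```

View pics/v3.png

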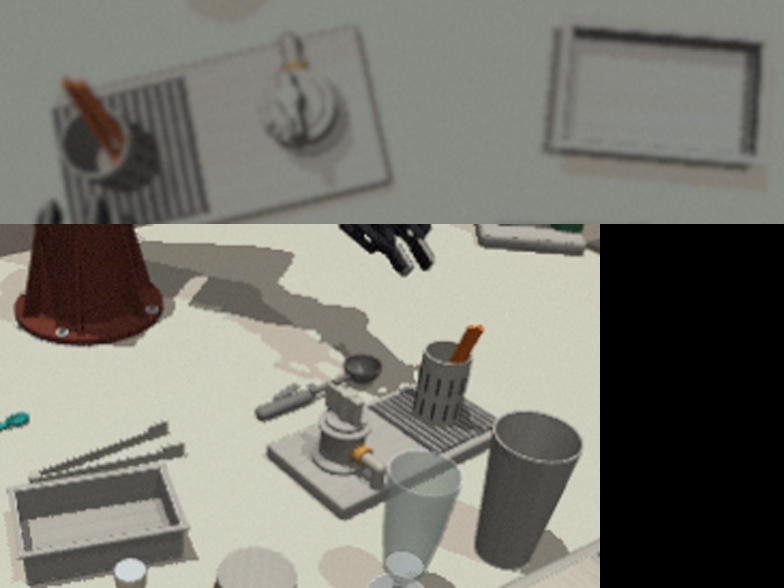

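Both spoons stand bowl down in the sleeve, with handles out at about (470,335) in the scene crop, and the pan is empty. Next is the dial, after refining its position and yaw.

Run:
```python
from chk import *
from act import st
r.move_straight(r.state()["tool_pos"]+[0,0,.1],v=.25)
S,T=optics.capture("scene"),optics.capture("top")
a,b=[onz(S,(190+x/3.3,140+y/3.3),.12) for x,y in ((505,116),(557,150))]
print("ends",a.round(3),b.round(3),"yaw",np.degrees(np.arctan2(*(b-a)[1::-1])).round(1),"len",np.linalg.norm(a-b).round(3))
for p,n in((S,"s"),(T,"t")): print(n,[(onz(p,d["xy"],.108).round(3),d["conf"]) for d in finder.pinpoint("dial",p)][:3], [(onz(p,d["xy"],.122).round(3),d["conf"]) for d in finder.pinpoint("sleeve_mouth",p)][:2])
g=np.hstack([cv2.resize(S["pixels"][165:235,315:385],(400,400),interpolation=2),cv2.resize(T["pixels"][175:235,147:207],(400,400),interpolation=2)]); cv2.imwrite("pics/d1.png",g[:,:,::-1])
```

```text
ends [0.526 0.098 0.12 ] [0.583 0.105 0.12 ] yaw 7.5 len 0.057
s [(array([0.538, 0.116, 0.108]), 0.84)] [(array([0.55 , 0.273, 0.122]), 0.94)]
t [(array([ 0.7  , -0.262,  0.108]), 0.74), (array([0.556, 0.113, 0.108]), 0.57)] [(array([0.541, 0.28 , 0.122]), 0.8)]
```

View pics/d1.png

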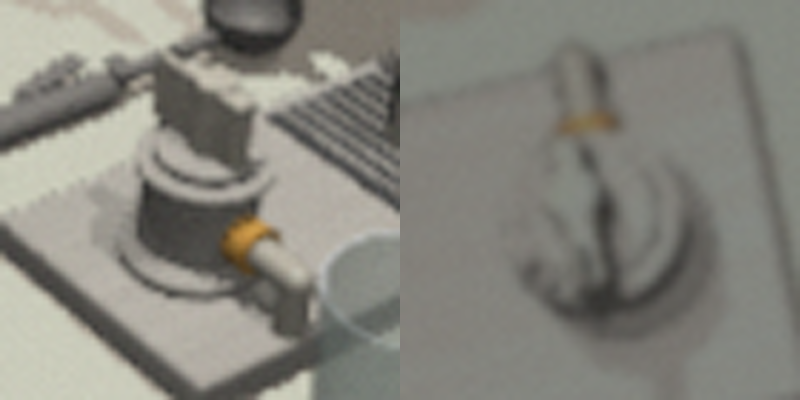

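The scene crop shows the wing's top face running from (166,57) to (254,105), and the pointer faces the robot (off). I'll use that centreline and grip the dial.

Run:
```python
from chk import *
from act import st
S=optics.capture("scene")
a,b=[onz(S,(315+x/5.714,165+y/5.714),.12) for x,y in ((166,57),(254,105))]
v=(b-a)/np.linalg.norm(b-a); c=(a+b)/2+.006*v
print(a.round(3),b.round(3),"yaw",np.degrees(np.arctan2(v[1],v[0])).round(1),"c",c.round(4))
c=np.array([.552,.5*(.110+c[1])]); print(c)
yaw=D(6.5)
r.move_ptp(*dialp(.19,yaw,1,c)); r.move_gripper(.05); st("above")
r.move_straight(dialp(.093,yaw,1,c)[0],v=.1,force_limit=8); st("down")
r.move_gripper(0); st("grip"); print(r.state()["torque"].round(2))
```

```text
[0.527 0.1   0.12 ] [0.576 0.112 0.12 ] yaw 13.4 c [0.5575 0.1077 0.12  ]
[0.552      0.10886333]
above 25.5 [0.552 0.11  0.19 ] 0.0498 0.0 [-0.1 -0.9  0.5]
down 26.6 [0.553 0.109 0.094] 0.05 0.0 [-0.9  0.5 -0.5]
grip 27.0 [0.552 0.109 0.094] 0.011 58.5 [-1.4  1.4  5.4]
[ 0.15  0.3  -0.64]
```

```bash
cat > turn.py <<'E'
from g import *
from station import r
C0=r.state()["tool_pos"]
def turn(yaw,v=.02,off=(0,0)):
    p=dialp(.094,D(yaw),1,np.array([.552,.10886])+off); r.move_straight(p[0],v=v,ori=p[1])
    s=r.state(); M=R.from_rotvec(s["tcp_rot"]).as_matrix(); y=np.degrees(np.arctan2(-M[0,1],M[1,1]))
    print(yaw,round(y,1),round(s["t"],1),"F",s["force"].round(1),"T",s["torque"].round(2),round(s["grip_width"],4))
E
python3 - <<'E'
from turn import *
for y in (5.5,4.5,3,1,-4,-10): turn(y)
E
```

```text
5.5 5.5 27.3 F [ 3.3  0.7 -8.1] T [ 0.22 -0.81 -0.07] 0.0108
4.5 4.5 27.5 F [  5.7   1.3 -10.5] T [ 0.26 -1.03  0.08] 0.0111
3 3.0 27.8 F [  5.    1.3 -11. ] T [ 0.26 -1.11  0.12] 0.0108
1 1.0 28.0 F [  5.    1.  -10.3] T [ 0.26 -1.13  0.18] 0.011
-4 -4.0 28.3 F [  5.2   1.1 -10.2] T [ 0.16 -1.03  0.1 ] 0.0107
-10 -10.0 28.5 F [ 5.7 -0.3 -9.8] T [ 0.03 -1.05  0.09] 0.0105
```

Run:
```python
from turn import *
for y in (-18,-24,-32,-38,-44,-48,-52,-55): turn(y)
from station import optics
S,T=optics.capture("scene"),optics.capture("top")
g=np.hstack([cv2.resize(S["pixels"][110:240,290:420],(400,400),interpolation=2),cv2.resize(T["pixels"][170:260,70:210],(400,257),interpolation=2).__class__((400,400,3),np.uint8)]); g[:,400:]=0; g[:257,400:]=cv2.resize(T["pixels"][170:260,70:210],(400,257),interpolation=2)
cv2.imwrite("pics/d2.png",g[:,:,::-1])
```

```text
-18 -17.9 28.8 F [  5.5  -1.  -11.1] T [-0.09 -1.13  0.14] 0.0109
-24 -23.9 29.1 F [  5.4  -0.5 -10.1] T [-0.18 -0.99  0.1 ] 0.011
-32 -31.9 29.4 F [  4.9  -1.  -10.3] T [-0.28 -1.01  0.17] 0.0108
-38 -37.9 29.6 F [ 5.1 -2.6 -9.8] T [-0.42 -1.01  0.21] 0.0105
-44 -43.9 29.9 F [ 4.  -2.6 -9.2] T [-0.46 -0.95  0.16] 0.0107
-48 -47.9 30.1 F [ 4.6 -2.6 -9.4] T [-0.5  -0.88  0.16] 0.0106
-52 -51.9 30.4 F [ 4.  -2.5 -9.3] T [-0.52 -0.83  0.18] 0.0109
-55 -54.9 30.6 F [ 4.4 -2.4 -9.9] T [-0.63 -0.86  0.2 ] 0.0108
```

View pics/d2.png

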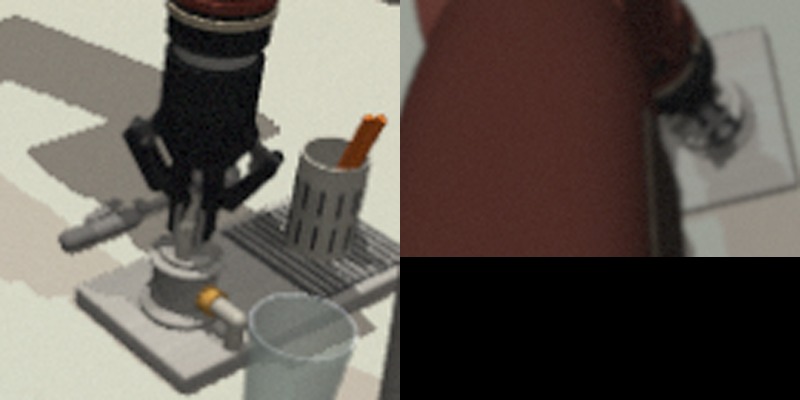

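Run:
```python
from turn import *
from station import job
turn(-56); r.pause(.5); turn(-56); print(job.hand_in())
```

```text
-56 -55.8 31.0 F [  3.8  -3.2 -10.7] T [-0.68 -0.84  0.21] 0.0106
-56 -55.8 31.7 F [  4.4  -3.8 -10.5] T [-0.61 -0.8   0.19] 0.0111
the job is handed in; nothing more can be done
None
```

I handed the job in at about 32 s: both orange spoons stand bowl down in the rinse sleeve and are let go. The gripper still holds the dial at about 1.07 rad, judged from wrist angle and torque, where the third position is 1.05. No verdict came back.

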